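Put a bracket away in the roll-top parts cabinet

ROBOT

A 7-joint arm with a two-finger parallel gripper is mounted at the origin on the work surface. World frame = base frame: x ahead of the robot, y to its left, z up, the work surface at z = 0. Lengths are in m, angles in rad, forces in N, time in s.
With the tool pointing down it reaches from about 0.425 to 0.825 m from the base axis. Payload 3.6 kg.
Tool frame: the origin (TCP) lies where the fingers leave the gripper's body, on its centre line; the fingertips stand 73 mm ahead of it and the grasp point (between the pads) lies 54 mm ahead of it; x points along the fingers, y is the direction in which the jaws open and shut, and the axes are right-handed (so a half turn about x gives the same grasp; the last joint's range is limited). The gripper opens to 85 mm and grips with 20 to 120 N. Pads are 22 mm wide; open, the fingers measure 114 mm over their backs; the gripper's body (76 mm by 85 mm) begins 54 mm behind the grasp point. The pads swing forward as they close: fully open they stand 13 mm farther back than shut.
Start: joints at [1.298, 0.615, -0.013, 1.423, 0.008, 1.103, -0.04], TCP at [0.159, -0.63, 0.304] pointing down, gripper open.
Joint ranges: [-3.12, 3.12], [-0.3, 2.06], [-1.34, 1.32], [0.26, 2.42], [-1.36, 4.5], [0.01, 1.98], [-2.84, 2.84]. Speed limits (rad/s): [2.79, 2.79, 3.14, 3.14, 3.14, 3.14, 3.14].

INTERFACE

Orientations are given as a unit quaternion [x, y, z, w].
In Python, from station import arm, snapshot, camera_info, ticket gives the robot as it stands. Calls block until the motion is done:
- arm.movep(position, orientation): joint-space move of the TCP to a pose.
- arm.line_to(position, velocity=0.15, ori=None): straight line of the TCP; ori=None keeps the orientation; velocity is the mean speed in m/s.
- arm.move_j(angles): joint-space move.
- arm.move_gripper(opening, effort=None): opening from 0.0 (shut) to 1.0 (fully open); effort is the grip in N (None keeps the last); returns when the fingers have stopped.
- arm.pause(seconds).
- arm.ik(position, orientation): joint angles nearest the present ones, or None.
- snapshot(name): name is "scene" or "top"; returns the picture (420x560x3 uint8, blue, green, red); there is no depth.
- camera_info(name): a dict with "fx", "fy", "cx", "cy" (pixels), "R" (3x3) and "t" (3): a world point X has camera coordinates R X + t. Camera axes: x right, y down, z forward; pixel columns grow to the right and rows downward; lengths in m; the calibration is good to about 2 mm. A picture is of the moment at which its call begins. camera_info takes no time and is no camera call.
A pose or a line that the arm cannot do raises arm.MotionError and nothing moves.
- ticket.finish_job(): hands the job in, once; it reports no verdict.
Readings, each from a call of its own:
- arm.read_time(): time.
- arm.read_joint_positions(): joint angles.
- arm.read_dq(): joint speeds.
- arm.read_effort(): joint torques, N m.
- arm.read_tool_pos(): TCP position.
- arm.read_eef_rot(): TCP orientation.
- arm.read_ft_force(): force on the tool from outside, world axes, zero at the start.
- arm.read_wrist_torque(): the same for the moment, N m.
- arm.read_opening(): opening from 0.0 (shut) to 1.0 (fully open).
Only numpy, scipy, OpenCV 4.12 (cv2) and the standard library are available. Lean on these libraries where they do the work, as an engineer would, in place of code of your own. Each camera call takes 0.05 s, during which the arm holds its last target. There are 200 camera calls.

TASK

Roll the slatted shutter of the parts cabinet all the way up, take the bare steel bracket from the rubber mat and set it gently (not dropped) on the free half of the sloped shelf inside, bored face up, lengthwise up the slope and resting square against the shelf's bottom lip, without touching the brown bracket stored there. Then roll the shutter right down until it is fully shut on its sill. Leave the stored bracket, the oil bottle and the pipe stub where they are.

Things in the scene. Friction and masses are not known exactly. Their poses are not given: they have to be found in the camera images.
- cabinet: Fixed dark green roll-top cabinet, 410 deep (x), 358 wide (y), 265 high, on the bench. Origin: centre of its underside; x points from its front (sill, pull) to its back, y to its left, z up. Cheeks 14 thick, 330 apart, tops rounded (radius 205). Front sill 72 high at x = -190. Circular track, radius 180, about a level axis along y at x = 0, z = 60. Fixed hood over the rear top, from x = 34 back.
- shutter (a joint): Aluminium slatted shutter on the cabinet's circular track: its angle (rad) about the track's axis. 0 = shut, bottom rail on the front sill; grows as it rolls up and back, to 1.45 at its upper stop, where the front half of the cabinet is open from above. Starts shut or ajar (0 to 0.4). It stays where it is left; moving it takes 3 to 7 N at the pull.
- pull (a point): Middle of the bar of the shutter's black pull: bar 60 long along the cabinet's y, section 14 x 16, on legs flush with its flat ends (pinch it there); 25 mm gap behind the bar. It rides with the shutter on a circle of radius 216: at joint value q it is in the cabinet's frame at x = -216 cos(q + 0.154), y = 0, z = 60 + 216 sin(q + 0.154) mm. Its frame turns with the shutter.
- shelf: Fixed sloped shelf in the cabinet, white slippery nylon, 190 long, 314 wide. Origin: on its surface at the foot of the slope, at the lip's inner face, half-way across; x up the slope (25 deg, rising to the cabinet's back), y along the lip to the left, z out of the surface. Lip 16 high. Origin in the cabinet's frame: -138, 0, 30 mm. A bracket let go slides down to the lip. -y half free.
- bracket_c (a point): Centre (half-way up) of the bare steel bracket on the mat: a channel 110 mm long (its x), 56 wide (y), 44 high (z), 0.35 to 0.7 kg, with a 34 mm bore in its flat top, open side down; both ends alike. Grip it across its 56 mm width. When it lies on the shelf against the lip this point is at x = 55, z = 22 mm in the shelf's frame.
- stored_c (a point): Centre (half-way up) of the brown stored bracket, of the same size and shape, already lying on the +y half of the sloped shelf against the lip, its centre 90 to 115 mm from the shelf's middle. Leave it alone.
- mat: Fixed black rubber mat on the bench, 170 x 150 mm and 4 mm thick, origin at the centre of its underside; the bare bracket lies on it.
- oil_can: Bystander: loose green oil bottle with red cap, 64 mm across and 130 mm high, standing; origin at its underside. Leave it alone.
- pipe_stub: Bystander: loose dark steel pipe stub, 52 mm across and 75 mm high, standing on end; origin at its underside. Leave it alone.
- pan: Bystander: fixed dark green open steel pan with wire hoops in it, 150 x 200 mm and 90 mm high, origin at the centre of its underside.
Mind the look-alikes: they are no part of the job. Of the things that look like the part that bears bracket_c, the largest one is meant.

How it is judged:
On the way, in this order (a step that is already met when the one before it is completed fails the run):
1. the shutter is rolled all the way up (at least 1.35 rad) (value of joint shutter above 1.35 rad), for 0.2 s.
2. the bare bracket lies on the sloped shelf, bored face up, square against the lip, let go and at rest (x of bracket_c in the frame of shelf between 0.05 and 0.061 m and z of bracket_c in the frame of shelf between 0.017 and 0.027 m and angle between the x axis of bracket_c and the x axis of shelf, either way round below 0.13 rad and angle between bracket_c's own z axis and vertical below 0.6 rad and contact force between the fingers and bracket below 0.3 N and linear speed of bracket below 0.02 m/s), for 0.3 s.
3. the shutter is rolled right down again (below 0.03 rad) (value of joint shutter below 0.03 rad), for 0.2 s.
At the end, for the whole second after the job is handed in: Shutter shut to 0.03 rad (5 mm); bare bracket at rest on the sloped shelf, bored face up, flat, within 6 mm of the lip and 7 degrees of square to it (either end), not touching the stored bracket; that one within 12 mm, oil bottle and pipe stub within 30 mm of their starts (value of joint shutter below 0.03 rad and x of bracket_c in the frame of shelf between 0.05 and 0.061 m and z of bracket_c in the frame of shelf between 0.017 and 0.027 m and angle between the x axis of bracket_c and the x axis of shelf, either way round below 0.13 rad and angle between bracket_c's own z axis and vertical below 0.6 rad and contact force between bracket and stored_bracket below 0.1 N and linear speed of bracket below 0.02 m/s and distance of stored_c from where it was at the start of the episode below 0.012 m and distance of each of oil_can, pipe_stub from where it was at the start of the episode below 0.03 m).
It fails at once if the bare bracket is dropped (moves at over 0.7 m/s while not held, a fall of about 25 mm) (contact force between the fingers and bracket below 0.1 N and linear speed of bracket above 0.7 m/s).
It fails at once if the stored bracket is shifted (over 12 mm) (distance of stored_c from where it was at the start of the episode above 0.012 m).
It fails at once if the oil bottle or the pipe stub is knocked away (over 30 mm) (distance of any of oil_can, pipe_stub from where it was at the start of the episode above 0.03 m).
It also fails if it takes over 72 s, if anything falls off the work surface, if the arm or the gripper's body presses on something with over 40 N, if the wrist force passes 120 N, or if a joint passes its speed limit or range.

## Working session

There is one attempt and no reset: what is moved stays moved. The work goes in short steps, each a Python script; the robot and the scene stay as the last script left them, time stands still between calls to the robot, and variables do not carry over. Pictures are saved under pics/ and viewed, about 8 in all and at most 12, crops included, and the job is handed in when it is done.

```bash
ls; mkdir -p pics; python3 - <<'E'
from station import arm,snapshot,camera_info
import cv2
for n in("scene","top"):
    cv2.imwrite(f"pics/{n}0.png",cv2.resize(snapshot(n),(800,600),interpolation=cv2.INTER_CUBIC)); print(n,camera_info(n))
print(arm.read_time(),arm.read_tool_pos(),arm.read_eef_rot())
E
```

```text
pics
scene {'fx': 422.63178208282704, 'fy': 422.63178208282704, 'cx': 283.7406595577826, 'cy': 204.2629803065849, 'R': array([[-0.05985938, -0.99817069, -0.00849339],
       [-0.94261245,  0.05932344, -0.32857647],
       [ 0.32847925, -0.01166241, -0.94443918]]), 't': array([-0.00764221,  0.5161136 ,  0.96681904])}
top {'fx': 505.10305266193393, 'fy': 505.10305266193393, 'cx': 273.91605003750846, 'cy': 215.96234590404757, 'R': array([[ 0.01927122, -0.9996625 ,  0.01742154],
       [-0.98695576, -0.02180608, -0.15950804],
       [ 0.1598341 , -0.01412037, -0.98704289]]), 't': array([-0.04555048,  0.52206767,  1.49041407])}
0.1 [ 0.15870139 -0.62980104  0.30283117] [-0.70162171 -0.08788886  0.7018281  -0.08625451]
```

View pics/scene0.png

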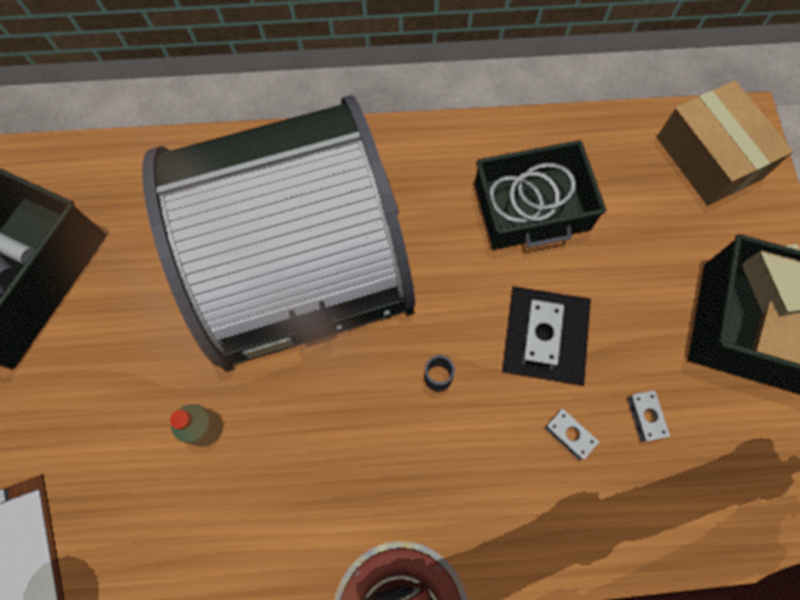

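View pics/top0.png

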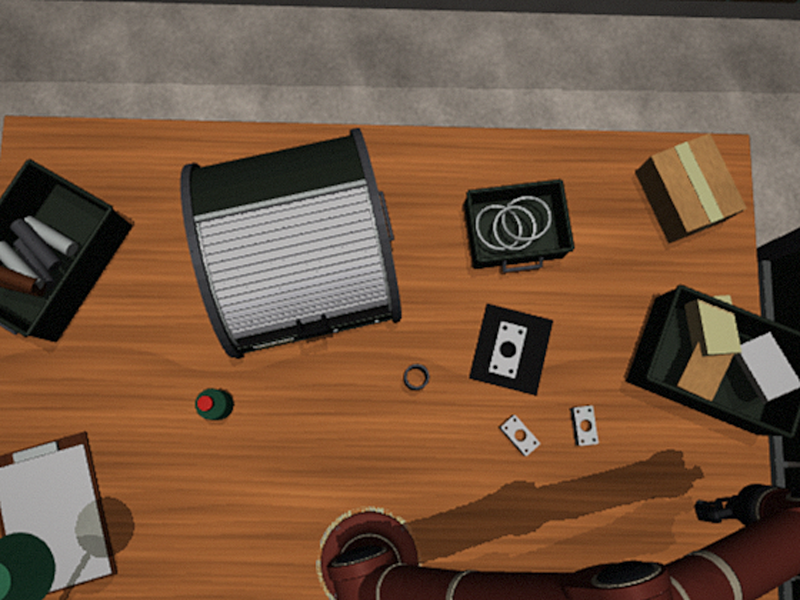

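```bash
python3 - <<'E'
from station import snapshot
import cv2,numpy as np
s,t=snapshot("scene"),snapshot("top")
cv2.imwrite("pics/raw_s.png",s);cv2.imwrite("pics/raw_t.png",t)
def c(im,x,y,w,h,k): return cv2.convertScaleAbs(cv2.resize(im[y:y+h,x:x+w],None,fx=k,fy=k,interpolation=cv2.INTER_CUBIC),alpha=1.6,beta=20)
a=c(t,120,80,170,180,3)   # 510x540
b=np.vstack([c(t,320,205,75,75,3.5),c(s,345,195,75,75,3.5)])
b=cv2.copyMakeBorder(b,0,540-b.shape[0],0,0,cv2.BORDER_CONSTANT); print(b.shape)
cv2.imwrite("pics/c1.png",np.hstack([a,b]))
cv2.imwrite("pics/c2.png",c(s,95,60,205,200,3))
E
```

```text
(540, 262, 3)
```

View pics/c1.png

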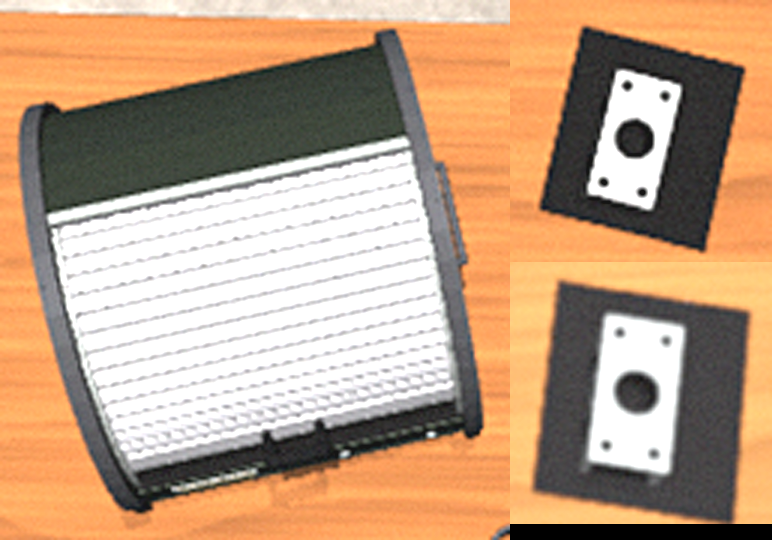

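View pics/c2.png

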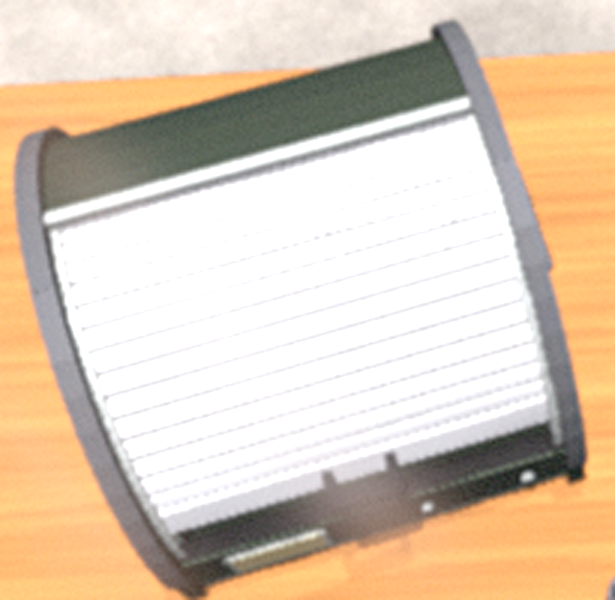

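```bash
cat > geo.py <<'E'
import numpy as np,cv2
from station import camera_info
from scipy.optimize import least_squares
CI={n:camera_info(n) for n in("scene","top")}
def proj(n,X):
    c=CI[n];p=np.atleast_2d(X)@c["R"].T+c["t"]
    return np.c_[c["fx"]*p[:,0]/p[:,2]+c["cx"],c["fy"]*p[:,1]/p[:,2]+c["cy"]]
def back(n,uv,z):
    c=CI[n];o=-c["R"].T@c["t"];d=c["R"].T@np.array([(uv[0]-c["cx"])/c["fx"],(uv[1]-c["cy"])/c["fy"],1])
    return o+d*(z-o[2])/d[2]
def cw(p,X):
    X=np.atleast_2d(X);c,s=np.cos(p[2]),np.sin(p[2])
    return np.c_[p[0]+c*X[:,0]-s*X[:,1],p[1]+s*X[:,0]+c*X[:,1],X[:,2]]
def pull(q): return np.array([-.216*np.cos(q+.154),0,.06+.216*np.sin(q+.154)])
E
cat > fit.py <<'E'
from geo import *
th=np.linspace(0,np.pi,60)
prof=np.r_[[[-.205,0]],np.c_[-.205*np.cos(th),.06+.205*np.sin(th)],[[.205,0]]]
P3=np.vstack([np.c_[prof[:,0],np.full(len(prof),y),prof[:,1]] for y in(-.179,.179)])
T=np.array([(22,125),(24,180),(38,280),(60,360),(90,445),(120,505),(480,432),(478,400),(398,40),(378,32),(415,85),(35,106)])/3+[120,80]
S=np.array([(17,165),(17,210),(40,310),(75,430),(120,520),(165,578),(190,596),(40,130),(440,22),(462,30),(490,85),(515,160),(582,430),(578,480)])/3+[95,60]
def res(p):
    r=[]
    for n,U in(("top",T),("scene",S)):
        h=cv2.convexHull((proj(n,cw(p,P3))).astype(np.float32))
        r+=[cv2.pointPolygonTest(h,(float(u),float(v)),True) for u,v in U]
    return np.array(r)
f=least_squares(res,[.7,.17,-.2],diff_step=1e-3,x_scale=[.1,.1,.1],loss="soft_l1")
f=least_squares(res,f.x,diff_step=1e-4,loss="soft_l1")
print(f.x,np.round(res(f.x),1)); np.save("cab.npy",f.x); p=f.x
# bracket
for n,o,pts in(("top",(320,205),[(107,69),(172,84),(145,211),(78,196),(124,138)]),("scene",(345,195),[(93,51),(175,62),(158,211),(78,202),(125,130)])):
    W=np.array([back(n,np.array(u)/3.5+o,.048)[:2] for u in pts])
    e=W[0]+W[1]-W[2]-W[3];print(n,W[:4].mean(0),W[4],np.degrees(np.arctan2(e[1],e[0])),np.linalg.norm(e)/2)
vis=[]
for n,o,w,h in(("top",(120,80),170,180),("scene",(95,60),205,200)):
    im=cv2.imread("pics/raw_%s.png"%n[0])[o[1]:o[1]+h,o[0]:o[0]+w]
    im=cv2.resize(im,None,fx=3,fy=3,interpolation=cv2.INTER_CUBIC);im=cv2.convertScaleAbs(im,alpha=2.5,beta=10)
    D=lambda X,c:cv2.polylines(im,[np.int32((proj(n,cw(p,X))-o)*3)],False,c,1)
    for k in(0,1):D(P3[k*62:k*62+62],(0,0,255))
    D([[-.19,-.165,.072],[-.19,.165,.072]],(255,0,255))
    for q,c in((0,(255,0,0)),(.15,(0,255,0)),(.3,(0,255,255))):
        D([pull(q)+[0,-.03,0],pull(q)+[0,.03,0]],c)
    vis.append(im[-260:])
W=max(v.shape[1] for v in vis)
cv2.imwrite("pics/ov.png",np.vstack([cv2.copyMakeBorder(v,0,0,0,W-v.shape[1],cv2.BORDER_CONSTANT) for v in vis]))
E
python3 fit.py
```

```text
[0.65604492 0.1700579  0.24699112] [-0.3  0.3 -0.4  0.1  0.4 -0.7 -0.1  0.5  0.1 -0.3 -0.7  0.2 -0.1 -0.5
  0.5 -1.1 -0.3  0.4  0.5  0.3  0.1  0.3 -0.8 -0.4  0.   0.1]
top [ 0.43940331 -0.28254203] [ 0.44077294 -0.28119913] -12.725451312719727 0.11271088773969126
scene [ 0.43818298 -0.28078767] [ 0.43838468 -0.28003068] -13.54321410123293 0.11385370314246131
```

View pics/ov.png

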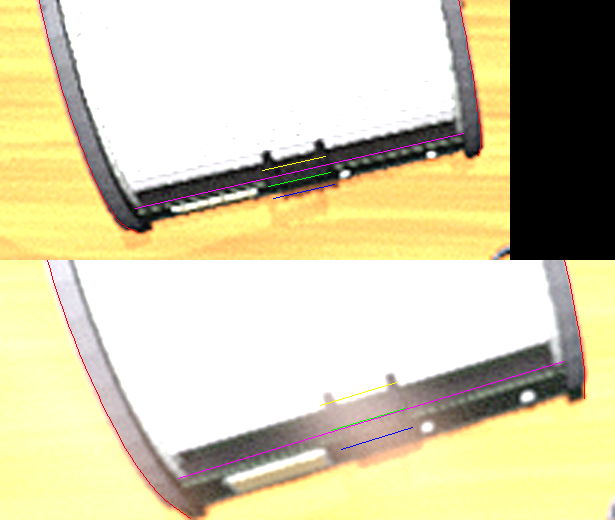

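```bash
python3 - <<'E'
from geo import *
p=np.load("cab.npy");rows=[]
for n,o in(("top",(190,205)),("scene",(185,190))):
    im=cv2.imread("pics/raw_%s.png"%n[0])[o[1]:o[1]+50,o[0]:o[0]+56]
    im=cv2.resize(im,None,fx=4.7,fy=5,interpolation=cv2.INTER_CUBIC)
    im=np.uint8(255*np.clip(im/255/.45,0,1)**.6)
    r=[im]
    for q in(.08,.18):
        v=im.copy();a=q+.154
        er=np.array([-np.cos(a),0,np.sin(a)]);et=np.array([np.sin(a),0,np.cos(a)])
        for y in(-.03,.03):
            X=[pull(q)+er*i*.007+et*j*.008+[0,y,0] for i,j in((-1,-1),(1,-1),(1,1),(-1,1),(-1,-1),(-4.5,-1),(-4.5,1),(-1,1))]
            cv2.polylines(v,[np.int32((proj(n,cw(p,X))-o)*[4.7,5])],False,(0,255,255),1)
        r.append(v)
    rows.append(np.hstack(r))
cv2.imwrite("pics/pl.png",np.vstack(rows))
E
```

```text
(no output)
```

View pics/pl.png

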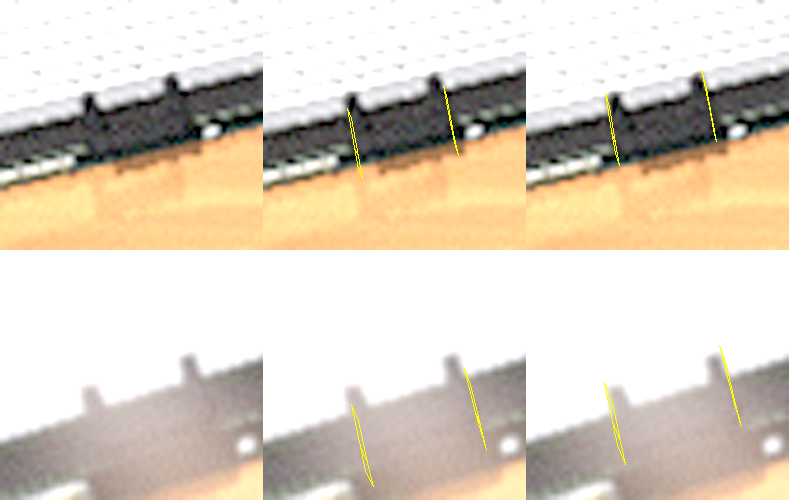

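```bash
cat > rob.py <<'E'
from geo import *
from station import arm,snapshot,ticket
from scipy.spatial.transform import Rotation as Ro
P=np.load("cab.npy")
def cv(v): return Ro.from_euler("z",P[2]).apply(v)
def cp(v): return cw(P,v)[0]
def pose(g,ap,jaw,lift=0.):
    """TCP pose with grasp point at g (world), backed off by lift along the approach"""
    ap=np.array(ap)/np.linalg.norm(ap)
    return np.array(g)-ap*(.054+lift), Ro.from_matrix(np.c_[ap,jaw,np.cross(ap,jaw)]).as_quat()
def tilt(phi): return cv([np.sin(phi),0,-np.cos(phi)])
SL=np.radians(25)
def shelf(x,y,z): return cp([-.138+x*np.cos(SL)-z*np.sin(SL),y,.03+x*np.sin(SL)+z*np.cos(SL)])
def pullpose(q,phi,js,lift=0.): return pose(cp(pull(q)),tilt(phi),js*cv([0,1,0]),lift)
def st(): return round(arm.read_time(),2),np.round(arm.read_tool_pos(),4),np.round(arm.read_ft_force(),1),round(arm.read_opening(),3)
E
python3 - <<'E'
from rob import *
for js in(1,-1):
    print("js",js)
    for q,phi in((.17,0),(.17,.3),(.17,.6),(.17,.9),(0,0),(0,.3),(0,.6),(.8,.3),(1.45,0),(1.45,.2)):
        print(q,phi,[None if s is None else np.round(s,2).tolist() for s in (arm.ik(*pullpose(q,phi,js,l)) for l in(0,.1))][0 if phi else 1])
    print("place",arm.ik(*pose(shelf(.06,-.085,.03),tilt(SL),js*cv([0,1,0]))))
    b=Ro.from_euler("z",np.radians(-13.1)).apply([0,1,0])
    print("pick",arm.ik(*pose([.439,-.281,.03],[0,0,-1],js*b)))
print(back("top",np.array([212,404])*.7,.13),back("top",np.array([415,378])*.7,.075))
E
```

```text
js 1
0.17 0 [0.35, 0.52, -0.96, 1.93, 0.52, 0.96, 0.96]
0.17 0.3 [0.1, 0.52, -0.59, 2.28, 1.26, 0.34, 0.25]
0.17 0.6 None
0.17 0.9 None
0 0 [0.34, 0.57, -0.96, 2.0, 0.6, 0.89, 0.87]
0 0.3 [0.4, 0.83, -1.15, 2.32, 1.58, 0.8, -0.06]
0 0.6 None
0.8 0.3 [0.35, 0.52, -0.96, 1.95, 0.8, 0.72, 0.76]
1.45 0 [0.17, 0.8, -1.15, 1.06, 0.72, 1.66, 1.06]
1.45 0.2 [0.22, 0.72, -0.96, 1.45, 0.72, 1.11, 0.98]
place [ 0.55961898  0.97430118 -1.1502299   2.10648376  1.71475302  0.79987029
  0.18018863]
pick [ 0.83386358  0.79578343 -0.4771816   1.9790479   0.69908127  0.53504172
  1.20274523]
js -1
0.17 0 [0.04, 0.4, -0.48, 1.94, 0.24, 0.86, -1.89]
0.17 0.3 [-0.38, 0.47, 0.1, 2.29, -0.29, 0.09, -1.35]
0.17 0.6 None
0.17 0.9 None
0 0 [-0.02, 0.43, -0.4, 2.01, 0.24, 0.75, -1.88]
0 0.3 [-0.3, 0.54, -0.02, 2.34, 2.52, 0.05, 2.12]
0 0.6 None
0.8 0.3 [-0.02, 0.39, -0.39, 1.96, 0.35, 0.54, -1.96]
1.45 0 [-0.02, 0.66, -0.57, 1.07, 0.34, 1.5, -1.84]
1.45 0.2 [-0.04, 0.59, -0.43, 1.46, 0.32, 0.96, -1.87]
place [ 0.01670066  0.66363749 -0.20077688  2.12249375  2.36967603  0.09691756
  2.4871581 ]
pick [ 0.48645796  0.74823461  0.06281184  1.99001743 -0.10823045  0.40645156
 -1.16744078]
[0.31232762 0.31262281 0.13      ] [ 0.37458763 -0.08556334  0.075     ]
```

```bash
python3 - <<'E'
from rob import *
q0=.17
arm.movep(*pullpose(q0,0,-1,.12)); print(st())
arm.line_to(pullpose(q0,0,-1)[0],velocity=.15); print(st())
arm.move_gripper(0.3,effort=40); print(st())
for q in np.linspace(q0,1.43,11)[1:]:
    arm.line_to(pullpose(q,0,-1)[0],velocity=.13); print(round(q,2),st())
cv2.imwrite("pics/open.png",np.hstack([cv2.resize(snapshot("scene")[60:270,80:360],None,fx=1.4,fy=2),cv2.resize(snapshot("top")[60:270,100:380],None,fx=1.4,fy=2)]))
E
```

```text
(3.04, array([0.4579, 0.1192, 0.3027]), array([-0.1, -0.5, -0.4]), 0.998)
(3.99, array([0.458 , 0.1202, 0.1834]), array([0.2, 0.2, 0.5]), 1.0)
(4.34, array([0.4577, 0.1203, 0.1834]), array([-1.1, -0.2,  1.8]), 0.692)
0.3 (4.7, array([0.4679, 0.1228, 0.2082]), array([2.2, 1.6, 0.4]), 0.692)
0.42 (5.06, array([0.4807, 0.1261, 0.2315]), array([ 3.1,  1.4, -1. ]), 0.688)
0.55 (5.42, array([0.4964, 0.13  , 0.2533]), array([ 3.9,  2.3, -1.1]), 0.692)
0.67 (5.78, array([0.5144, 0.1346, 0.2728]), array([ 4.4,  2.6, -2.1]), 0.697)
0.8 (6.13, array([0.5347, 0.1397, 0.2898]), array([ 3.7,  3.3, -5.5]), 0.695)
0.93 (6.49, array([0.5571, 0.1454, 0.3041]), array([ 3.3,  3.5, -6.9]), 0.688)
1.05 (6.85, array([0.5812, 0.1515, 0.3154]), array([ 3.3,  4.4, -8. ]), 0.69)
1.18 (7.21, array([0.6066, 0.1579, 0.3236]), array([ 3.1,  4.5, -7.4]), 0.695)
1.3 (7.57, array([0.6326, 0.1644, 0.3285]), array([ 2.7,  5.1, -7.6]), 0.693)
1.43 (7.92, array([0.6591, 0.1712, 0.3301]), array([ 3. ,  5.5, -6.9]), 0.694)
```

View pics/open.png

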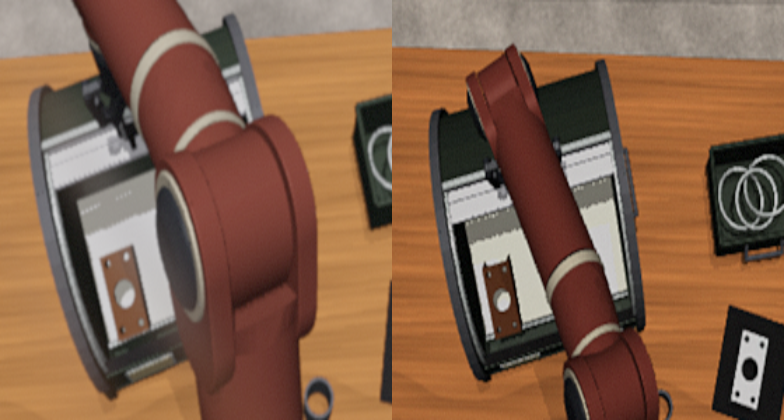

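```bash
python3 - <<'E'
from rob import *
for q in(1.45,1.47):
    arm.line_to(pullpose(q,0,-1)[0],velocity=.08); print(q,st())
    if np.linalg.norm(arm.read_ft_force())>25: break
arm.move_gripper(1.0); print(st())
arm.line_to(arm.read_tool_pos()+np.array([0,0,.09]),velocity=.2)
b=Ro.from_euler("z",np.radians(-13.1)).apply([0,1,0])
G=[.4395,-.281,.030]
arm.movep(*pose(G,[0,0,-1],-b,.12)); print(st(),np.round(arm.read_joint_positions(),2))
arm.line_to(pose(G,[0,0,-1],-b)[0],velocity=.15);print(st())
cv2.imwrite("pics/pick.png",np.hstack([cv2.resize(snapshot("scene")[60:270,80:460],None,fx=1,fy=1.4),cv2.resize(snapshot("top")[60:270,100:480],None,fx=1,fy=1.4)]))
arm.move_gripper(0.3,effort=60);print(st())
arm.line_to(pose(G,[0,0,-1],-b,.2)[0],velocity=.2);print(st(),np.round(arm.read_joint_positions(),2))
for js in(1,-1):
  for l in(0,.12): print(js,l,arm.ik(*pose(shelf(.06,-.085,.03),tilt(SL),js*cv([0,1,0]),l)))
E
```

```text
1.45 (8.28, array([0.6619, 0.1719, 0.33  ]), array([-3.5,  3.9, -2.9]), 0.694)
1.47 (8.53, array([0.6666, 0.1731, 0.3299]), array([-3.1,  3.9, -1.8]), 0.691)
(8.91, array([0.6681, 0.1718, 0.3306]), array([-0. , -0. , -0.2]), 1.001)
(11.51, array([ 0.4409, -0.2801,  0.2044]), array([ 0.3,  0.4, -1.2]), 1.001) [ 0.74  0.56 -0.32  1.9   0.26  0.71 -1.53]
(12.46, array([ 0.4401, -0.2811,  0.0846]), array([0.3, 0.2, 0.3]), 0.999)
(12.94, array([ 0.4398, -0.2812,  0.0848]), array([-0.5,  0. ,  5.2]), 0.65)
(14.09, array([ 0.4385, -0.2806,  0.2825]), array([-0.2,  0.3, -5.1]), 0.65) [ 0.77  0.46 -0.36  1.82  0.2   0.9  -1.47]
1 0 [ 0.3754566   0.7838388  -0.76722014  2.11158397  1.73649205  0.45740518
  0.06893302]
1 0.12 [ 0.64989252  0.64645395 -1.15119594  2.14502952  1.31950428  0.61178236
  0.43506353]
-1 0 [-0.1100135   0.65634919 -0.01350259  2.12547503  3.70056006  0.08639144
  1.13152766]
-1 0.12 [ 0.09745304  0.40810851 -0.27433039  2.15923107  0.37035956  0.16369004
 -1.8081519 ]
```

View pics/pick.png

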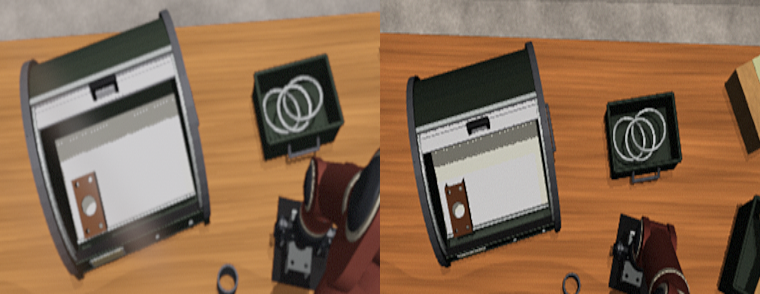

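```bash
python3 - <<'E'
from rob import *
ap=tilt(SL);jw=cv([0,1,0]); up=np.array([0,0,1])
pp=lambda x,z:pose(shelf(x,-.085,z),ap,jw)
t,o=pp(.062,.040)
for h in(.25,.22):
    try: arm.movep(t+up*h,o); break
    except arm.MotionError as e: print(h,e)
print(st(),np.round(arm.read_joint_positions(),2))
try:
    arm.line_to(t,velocity=.15); 
except arm.MotionError as e: print(e)
print(st(),np.round(arm.read_joint_positions(),2))
cv2.imwrite("pics/pre.png",np.hstack([cv2.resize(snapshot("scene")[60:270,80:300],None,fx=1.8,fy=2),cv2.resize(snapshot("top")[60:270,100:320],None,fx=1.8,fy=2)]))
E
```

```text
(16.27, array([0.5589, 0.057 , 0.3908]), array([ 0.1, -0.4, -4.6]), 0.647) [ 0.67  0.45 -1.14  1.81  0.66  0.77  1.07]
(18.63, array([0.5591, 0.0581, 0.1416]), array([-0. ,  0.8, -5. ]), 0.647) [ 0.2   0.68 -0.48  2.12  1.77  0.24 -0.02]
```

View pics/pre.png

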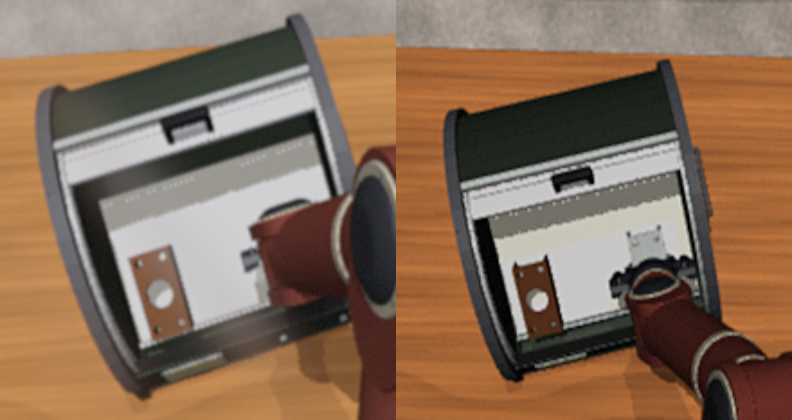

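```bash
python3 - <<'E'
from rob import *
ap=tilt(SL);jw=cv([0,1,0]);xs=cv([np.cos(SL),0,np.sin(SL)])
pp=lambda x,z:pose(shelf(x,-.085,z),ap,jw)[0]
F=lambda:np.array(arm.read_ft_force())
arm.line_to(pp(.062,.030),velocity=.06);arm.pause(.15);f0=F();print(f0)
z=.030
while z>.021:
    z-=.001; arm.line_to(pp(.062,z),velocity=.03);fn=(F()-f0)@-ap
    print(round(z,3),round(fn,1))
    if fn>3: break
x=.062
while x>.052:
    x-=.001; arm.line_to(pp(x,z),velocity=.03);fx=(F()-f0)@xs
    print(round(x,3),round(fx,1))
    if fx>5: break
print(st())
arm.move_gripper(.75,effort=20);arm.pause(.2);print(st())
arm.move_gripper(1.0)
arm.line_to(arm.read_tool_pos()-ap*.06,velocity=.12)
arm.line_to(arm.read_tool_pos()+np.array([0,0,.16]),velocity=.2);print(st())
arm.movep(*pullpose(1.45,0,-1,.12));print(st(),np.round(arm.read_joint_positions(),2))
E
```

```text
[-0.17368     0.05485378 -4.98544107]
0.029 0.2
0.028 -0.6
0.027 0.2
0.026 10.2
0.061 0.1
0.06 2.0
0.059 3.3
0.058 1.9
0.057 3.0
0.056 2.5
0.055 2.2
0.054 3.8
0.053 4.9
0.052 6.0
(22.7, array([0.5587, 0.0584, 0.127 ]), array([0.5, 1.6, 6.9]), 0.644)
(23.16, array([0.5558, 0.0571, 0.1243]), array([-0.7, -0.3,  0.6]), 0.749)
(26.56, array([0.5312, 0.051 , 0.3387]), array([ 0.4, -0.1,  0.6]), 1.001)
(28.43, array([0.663 , 0.1703, 0.4491]), array([0.4, 0. , 0.1]), 1.003) [-0.72  0.79  1.13  1.05 -0.7   1.66 -1.14]
```

```bash
python3 - <<'E'
from rob import *
r=[]
for n,o in(("scene",(110,110)),("top",(140,130))):
    im=snapshot(n);cv2.imwrite(f"pics/placed_{n}.png",im)
    v=cv2.resize(im[o[1]:o[1]+140,o[0]:o[0]+130],None,fx=3,fy=3,interpolation=cv2.INTER_CUBIC)
    for y in(-.085,):
        X=[shelf(a,y+b,.044) for a,b in((0,-.028),(.11,-.028),(.11,.028),(0,.028),(0,-.028))]
        cv2.polylines(v,[np.int32((proj(n,X)-o)*3)],False,(0,0,255),1)
    r.append(v)
cv2.imwrite("pics/placed.png",np.hstack(r))
E
```

```text
(no output)
```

View pics/placed.png

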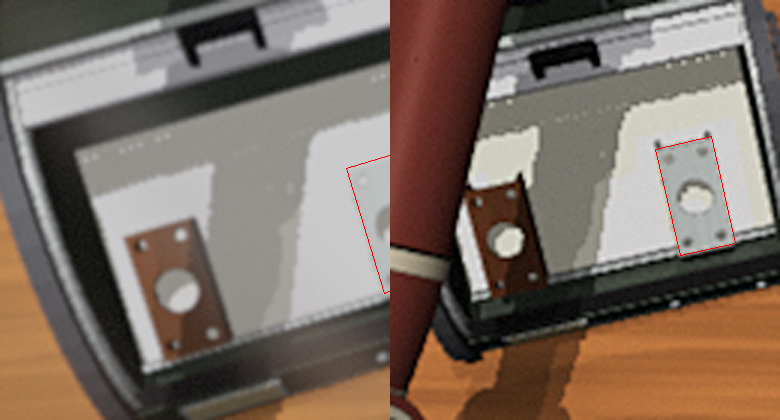

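```bash
python3 - <<'E'
from rob import *
arm.move_j([-.02,.5,-.57,1.07,.34,1.5,-1.84])
print(st())
arm.movep(*pullpose(1.445,0,-1,.06)); print(st(),np.round(arm.read_joint_positions(),2))
arm.line_to(pullpose(1.445,0,-1)[0],velocity=.1); print(st())
arm.move_gripper(0.3,effort=40); print(st())
for q in [*np.linspace(1.445,.05,12)[1:],.03,.015,0,-.015,-.03]:
    arm.line_to(pullpose(q,0,-1)[0],velocity=.13 if q>.06 else .04); f=st(); print(round(q,3),f)
    if np.linalg.norm(f[2])>30: break
arm.pause(.2);print(st())
im=[cv2.resize(snapshot(n)[180:270,x:x+110],None,fx=3.6,fy=3.6,interpolation=cv2.INTER_CUBIC) for n,x in(("scene",150),("top",150))]
cv2.imwrite("pics/shut.png",cv2.convertScaleAbs(np.hstack(im),alpha=1.8))
E
```

```text
(30.04, array([0.6291, 0.1669, 0.5295]), array([1.1, 0.7, 1. ]), 1.003)
(30.67, array([0.6623, 0.1722, 0.3909]), array([-0.2,  0.4,  0.3]), 1.003) [-0.02  0.67 -0.56  1.15  0.34  1.41 -1.85]
(31.42, array([0.6623, 0.1719, 0.3313]), array([-0.8, -0.7,  0.3]), 1.0)
(31.77, array([0.6623, 0.172 , 0.3312]), array([0.1, 0.6, 4.1]), 0.69)
1.318 (32.13, array([0.6359, 0.1654, 0.3304]), array([0.5, 0.7, 5.6]), 0.691)
1.191 (32.49, array([0.6096, 0.1587, 0.3261]), array([-0.9,  0.1,  8.3]), 0.693)
1.065 (32.85, array([0.5838, 0.1522, 0.3183]), array([-2.7, -0.5, 10. ]), 0.691)
0.938 (33.21, array([0.5589, 0.1459, 0.3071]), array([-2.5, -1.4, 11.6]), 0.689)
0.811 (33.57, array([0.5354, 0.14  , 0.2922]), array([-4.4, -0.8, 10.6]), 0.692)
0.684 (33.92, array([0.5139, 0.1345, 0.2741]), array([-5.4,  0.4,  7. ]), 0.691)
0.557 (34.28, array([0.4951, 0.1297, 0.2538]), array([-5.8,  0.9,  2.5]), 0.695)
0.43 (34.64, array([0.4799, 0.1259, 0.2324]), array([-5.6,  1.9,  2.2]), 0.688)
0.304 (35.0, array([0.467 , 0.1226, 0.2088]), array([-5.4,  1.4,  0.4]), 0.689)
0.177 (35.36, array([0.457 , 0.1201, 0.1836]), array([-6. ,  2.1, -0.6]), 0.696)
0.05 (36.19, array([0.4499, 0.1183, 0.1577]), array([-7. ,  0.7,  1.6]), 0.696)
0.03 (36.45, array([0.4491, 0.1181, 0.1533]), array([-6.6,  1.6,  0.9]), 0.692)
0.015 (36.7, array([0.4485, 0.1179, 0.1501]), array([-7.9,  1.1,  2. ]), 0.693)
0 (36.95, array([0.4479, 0.1178, 0.1469]), array([-8.3,  2. ,  0.9]), 0.694)
-0.015 (37.2, array([0.4475, 0.1176, 0.1437]), array([-7.5,  1.4,  0. ]), 0.69)
-0.03 (37.45, array([0.447 , 0.1175, 0.1404]), array([-7.5,  1.6,  1.2]), 0.69)
(37.65, array([0.447 , 0.1175, 0.1404]), array([-7.3,  0.9,  0.3]), 0.693)
```

View pics/shut.png

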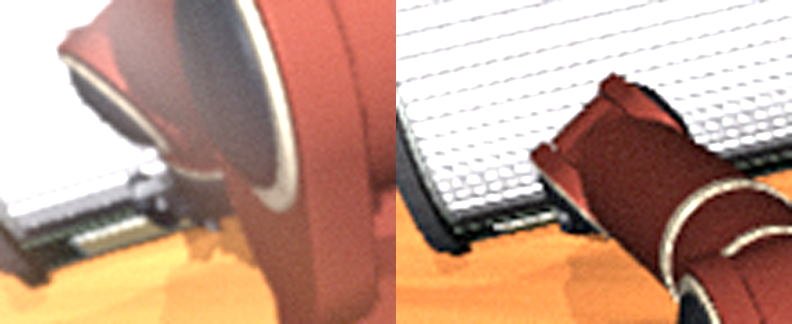

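```bash
python3 - <<'E'
from rob import *
for q in np.arange(-.045,-.13,-.015):
    arm.line_to(pullpose(q,0,-1)[0],velocity=.04); f=st(); print(round(q,3),f)
    if f[2][2]>12: break
arm.pause(.2);print(st())
arm.move_gripper(1.0); print(st())
arm.line_to(arm.read_tool_pos()+np.array([0,0,.15]),velocity=.2)
arm.movep(*pullpose(1.445,0,-1,.15)); print(st())
s=[]
for n,o in(("scene",(150,185)),("top",(150,195))):
    im=snapshot(n)[o[1]:o[1]+75,o[0]:o[0]+110]
    im=cv2.resize(im,None,fx=3.6,fy=3.6,interpolation=cv2.INTER_CUBIC);im=np.uint8(255*np.clip(im/255/.45,0,1)**.6)
    v=im.copy()
    for q,c in((0.,(0,255,255)),(.06,(0,0,255))):
        a=q+.154;er=np.array([-np.cos(a),0,np.sin(a)]);et=np.array([np.sin(a),0,np.cos(a)])
        for y in(-.03,.03):
            X=[pull(q)+er*i*.007+et*j*.008+[0,y,0] for i,j in((-1,-1),(1,-1),(1,1),(-1,1),(-1,-1),(-4.5,-1),(-4.5,1),(-1,1))]
            cv2.polylines(v,[np.int32((proj(n,cw(P,X))-o)*3.6)],False,c,1)
    s.append(np.hstack([im,v]))
cv2.imwrite("pics/shut2.png",np.vstack(s))
E
```

```text
-0.045 (38.0, array([0.4468, 0.1175, 0.1382]), array([-8.6, -0.3, 10.5]), 0.692)
-0.06 (38.25, array([0.447 , 0.1176, 0.1374]), array([-12.7,  -0.2,  30.5]), 0.694)
(38.45, array([0.4471, 0.1177, 0.1374]), array([-11.5,  -0.7,  29.9]), 0.694)
(38.83, array([0.4485, 0.1172, 0.1341]), array([-0. , -0.3,  0.7]), 1.001)
(40.87, array([0.6616, 0.1717, 0.4782]), array([0.4, 0.6, 0.9]), 1.003)
```

View pics/shut2.png

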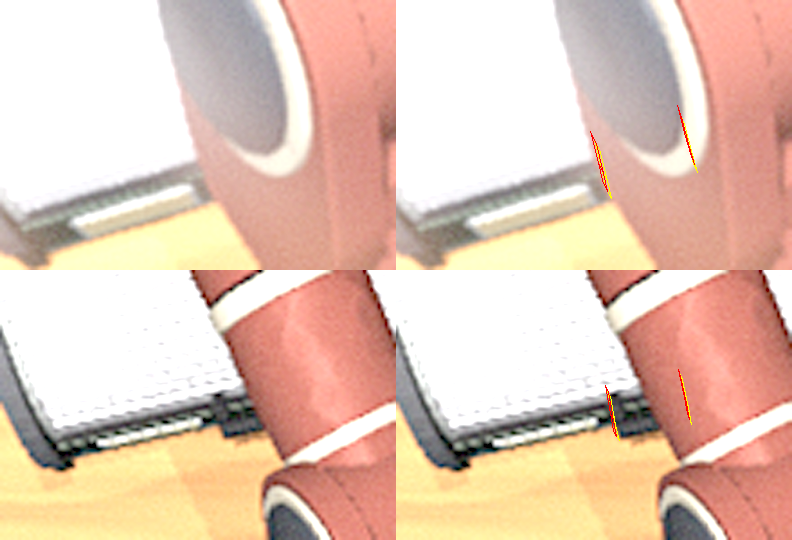

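```bash
python3 - <<'E'
from rob import *
a=cv2.imread("pics/raw_t.png");b=snapshot("top");a2=cv2.imread("pics/raw_s.png");b2=snapshot("scene")
for n,A,B,u,v in(("oil top",a,b,150,283),("pipe top",a,b,290,265),("oil scene",a2,b2,133,297),("pipe scene",a2,b2,307,261)):
    r=cv2.matchTemplate(B[v-40:v+40,u-40:u+40],A[v-18:v+18,u-18:u+18],cv2.TM_CCOEFF_NORMED);_,m,_,l=cv2.minMaxLoc(r);print(n,round(m,2),l[0]-22,l[1]-22)
ticket.finish_job();print(arm.read_time())
E
```

```text
oil top 1.0 0 0
pipe top 0.39 0 0
oil scene 1.0 0 0
pipe scene 0.57 0 0
the job is handed in; nothing more can be done
the job is handed in; nothing more can be done
```

The job is handed in. I rolled the shutter up, set the bare bracket against the lip on the free half of the shelf, and rolled the shutter down until it stopped. The last clock reading was about 41 s of the 72 s allowed. No verdict is reported on hand-in.

- **Bracket:** I lowered it until it touched the shelf, then pushed it lightly (about 6 N) against the lip before opening the jaws. After release, the top picture showed it lying along its computed target outline, bored face up. The scene picture cut most of it off. I took no look at it after closing the shutter.
- **Shutter:** The push on the pull rose sharply to about 30 N near the shut position, which I take as the rail on the sill. That came about 0.045 rad later than the commanded angle should have needed, probably because the grip was a few mm off or slipped on the bar. The arm hid most of the pull in the last pictures. What the top picture showed fits a fully shut shutter, but I did not measure the final angle.
- **Stored bracket:** I only looked at it. It seemed undisturbed against the lip in the pictures taken with the shutter open.
- **Bystanders:** The oil bottle matched its starting picture exactly (score 1.0, no shift). The pipe stub also showed no shift, but its match was weak (0.39 and 0.57), probably because of the arm or its shadow, so that check is not conclusive. The gripper did not go near it.

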